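# Fit the nested lids to the biscuit tin and lift off the outer cover alone

### The job

Let the warm biscuits cool under the vented lid: pick up the nested pair of lids from the round board by the inner lid's steel post, gently lower the pair together onto the wider of the two open round tins until it is fully seated, and let go of the post. Then take the outer cover by its black collar and lift it straight off, level, leaving the vented inner lid sitting undisturbed on the tin, and finish while still holding the cover up in the air, its lower rim higher than the top of the post. Do not drop the lids or part them anywhere else, do not shove or tip the tin, and leave everything else alone.

Things in the scene. Friction and masses are not known exactly. Their poses are not given: they have to be found in the camera images.
- vent_lid: vented inner lid, round, steel, about 280 g, at first plug down on the board under the cover. Origin: centre of the plug's underside, z up. Upwards: tapered plug, diameter 66 mm (bottom) to 83 mm at 14 mm; disc of diameter 98 mm from 14 to 24 mm; central post, see point. Seated, the disc lies on the tin's rim, origin 61 mm above the tin's; plug has 3.5 mm play all round
- post_top (a point): centre of the top of the inner lid's upright steel post: diameter 19 mm, 80 mm above the lid's origin. The post rises 56 mm from the disc; nested, only its top 28 mm shows, sticking out of the cover's collar. Lifting the post carries both lids
- cover: outer cover, steel, about 140 g, a shallow cap of diameter 110 mm, nested loose over the inner lid. Origin: centre of its lower edge, z up. Skirt 0 to 8 mm (inner diameter 104 mm), top plate 8 to 12 mm, central black collar 12 to 36 mm. Nested, its plate rests on the inner disc, its origin 16 mm above the inner lid's. Lifting it carries it alone
- collar_top (a point): centre of the top of the cover's black collar, 36 mm above the cover's origin. Open tube, outer diameter 34 mm, 24 mm high, bore 25 mm right through the plate; the post passes through with 3 mm play all round. The cover clears the post once it has risen 68 mm from nested
- tin: the wider of the two open round steel tins, with a few biscuits lying in it: outer diameter 96 mm, inner diameter 90 mm, height 75 mm, about 0.7 kg, standing loose on the table. Origin: centre of its underside, z up; the rim lies 75 mm above it
- board: fixed round wooden board, diameter 130 mm, 12 mm thick, on which the nested lids stand at the start. Origin: centre of its underside on the table. Board and tins change places among three spots from run to run
- small_tin: the narrower open round steel tin, empty: diameter 70 mm, height 60 mm; leave alone. Origin: centre of its underside
- cutter: round steel pastry cutter, a ring of 48 mm diameter, 35 mm high; leave alone. Origin: centre of its underside
- timer: white kitchen timer, 45 x 40 mm, 50 mm high; leave alone. Origin: centre of its underside
- pin: wooden rolling pin lying along y, 360 mm long, 48 mm thick; leave alone. Origin: under its middle, on the table
- jar: glass jar with steel cap, diameter 60 mm, height 90 mm; leave alone. Origin: centre of its underside
- scraper: dough scraper lying flat, steel blade with a dark wooden grip, 130 mm wide, 20 mm thick; leave alone. Origin: on the table under its middle
- brush: pastry brush lying flat; leave alone. Origin: on the table under it
- bowl: small steel bowl, diameter 110 mm, height 50 mm; leave alone. Origin: centre of its underside

How it is judged:
On the way, in this order (a step that is already met when the one before it is completed fails the run):
1. the nested pair is lifted together, clear of the board (height (world z) of vent_lid above 0.045 m and z of cover in the frame of vent_lid below 0.021 m and horizontal distance between cover and vent_lid below 0.008 m), for 0.2 s.
2. the nested pair is fully seated on the wide tin and the post is let go (z of vent_lid in the frame of tin between 0.057 and 0.0645 m and horizontal distance between vent_lid and tin below 0.008 m and angle between vent_lid's own z axis and vertical below 0.06 rad and z of cover in the frame of vent_lid below 0.021 m and horizontal distance between cover and vent_lid below 0.008 m and contact force between the fingers and vent_lid below 0.1 N), for 0.2 s.
At the end, for the whole second after the job is handed in: The vented lid sits on the wide tin at rest (within 3.5 mm of height, 8 mm of centre, 0.06 rad of level), untouched; the tin upright within 20 mm of its place; the fingers hold the cover still, level within 0.25 rad, touching neither lid nor tin, its rim 145 mm up and above the post (z of vent_lid in the frame of tin between 0.057 and 0.0645 m and horizontal distance between vent_lid and tin below 0.008 m and angle between vent_lid's own z axis and vertical below 0.06 rad and linear speed of vent_lid below 0.02 m/s and height (world z) of cover above 0.145 m and z of cover in the frame of vent_lid above 0.084 m and angle between cover's own z axis and vertical below 0.25 rad and contact force between the fingers and cover above 1 N and contact force between each of cover, the fingers and vent_lid below 0.05 N and contact force between cover and tin below 0.05 N and linear speed of cover below 0.03 m/s and angle between tin's own z axis and vertical below 0.05 rad and distance of tin from where it was at the start of the episode below 0.02 m); the arm keeps its last pose, push and grip.
It fails at once if the cover is parted from the vented lid while the vented lid is not seated on the tin (or the vented lid is unseated by lifting the cover) (z of cover in the frame of vent_lid above 0.03 m and (z of vent_lid in the frame of tin above 0.066 m or horizontal distance between vent_lid and tin above 0.009 m or angle between vent_lid's own z axis and vertical above 0.1 rad)).
It fails at once if a lid is dropped (falls free for more than about 5 mm) ((linear speed of vent_lid above 0.32 m/s and contact force between the fingers and vent_lid below 0.05 N) or (linear speed of cover above 0.45 m/s and contact force between the fingers and cover below 0.05 N and contact force between the fingers and vent_lid below 0.05 N)).
It fails at once if the tin is shoved more than 20 mm or tipped (distance of tin from where it was at the start of the episode above 0.02 m or angle between tin's own z axis and vertical above 0.12 rad).
It fails at once if another thing on the table is moved more than 30 mm (distance of any of small_tin, cutter, timer, pin, jar, scraper, brush, bowl from where it was at the start of the episode above 0.03 m).
It also fails if it takes over 54 s, if anything falls off the work surface, if the arm or the gripper's body presses on something with over 40 N, if the wrist force passes 120 N, or if a joint passes its speed limit or range.

### The arm

A 6-joint arm with a two-finger parallel gripper is mounted at the origin on the work surface. World frame = base frame: x ahead of the robot, y to its left, z up, the work surface at z = 0. Lengths are in m, angles in rad, forces in N, time in s.
With the tool pointing down it reaches from about 0.425 to 0.95 m from the base axis. Payload 3.5 kg.
Tool frame: the origin (TCP) lies on the centre line of the jaws, within the pads' length; the fingertips stand 14 mm ahead of it and the grasp point (between the pads) lies 5 mm behind it (ctrl.finger_overhang is the distance from the TCP to the fingertips, in m); z points along the fingers, y is the line along which they close (so a half turn about z gives the same grasp; the last joint's range is limited). The gripper opens to 85 mm and grips with 20 to 120 N. Pads are 22 mm wide; open, the fingers measure 114 mm over their backs; the gripper's body (76 mm by 85 mm) begins 54 mm behind the grasp point. The pads swing forward as they close: fully open they stand 13 mm farther back than shut.
Start: joints at [-1.396, 0.286, 1.577, -0, 1.279, -0.15], TCP at [0.215, -0.64, 0.245] pointing down, gripper open.
Joint ranges: [-2.77, 2.77], [-0.9, 2.22], [0.21, 2.48], [-1.53, 4.67], [0.24, 2.81], [-2.84, 2.84]. Speed limits (rad/s): [2.79, 2.79, 3.14, 3.14, 3.14, 3.14].

### API

Orientations are given as a unit quaternion [x, y, z, w].
In Python, from plant import ctrl gives the robot as it stands.
- The arm moves only by the tool send_rows, never from a script. Its argument "moves" is text: rows parted by semicolons, each of 7 numbers parted by spaces: the turn, a rotation vector about the tool's x, y, z in units of 360 degrees (1.0 is 360 degrees), then the shift along the tool's x, y, z in units of 20 cm (1.0 is 20 cm), then the gripper's target within -1 to 1 (fully open at 1, half-way at 0, shut at -1). A call has 1 to 12 rows; each row is the pose to reach, as a shift and turn from the pose commanded when the call began, along the tool's axes at that moment, turning the shorter way round; what a row does not reach only later rows make up. A row lasts 1/8 s, in which the tool goes at most 62.5 mm and 10.7 degrees, less where a joint would pass 70% of its speed; a pose out of reach is approached as far as the arm can. A call with a number of a shift or a turn outside -1 to 1 is refused whole. A call with a gripper value outside its range is refused whole. The fingers move at their own pace and stop on an object; "newtons" is the grip in N (left out, the last holds). Time passes only in rows, so rows that repeat a pose let the fingers close. It gives the time, the measured TCP pose, the force, the opening and the grip force at its end, in the units of the state.
- ctrl.get_state(): the state, without advancing time (a new reading comes with each control period).
- ctrl.read_camera(name): name is "scene" or "top"; returns a dict with "image" (400x640x3 uint8, red, green, blue), "fovy" (degrees; the focal length in pixels is half the picture's height over the tangent of half this angle, whatever the lens; pixels are square), "cx", "cy" (the principal point, pixels), "distortion" ([k1, k2, p1, p2, k3] as OpenCV has them; the pictures are not rectified), "extrinsics" (4x4, takes a point from camera to world coordinates). Camera axes: x right, y up, looking along -z (the intrinsics and any distortion apply to the point x, -y, -z); pixel columns grow to the right and rows downward; lengths in m; the calibration is good to about 2 mm. A picture is of the moment at which its call begins. There is no depth.
- ctrl.sign_off(): hands the job in; it is judged then, once.
The state is a dict: "time": time; "qpos": joint angles; "dq": joint speeds; "joint_efforts": joint torques, N m; "eef_pos": TCP position; "tcp_rot": TCP orientation; "contact_force": force on the tool from outside, world axes, zero at the start; "wrist_torque": the same for the moment, N m; "opening": opening from 0.0 (shut) to 1.0 (fully open); "finger_force": force on a finger pad.
Only numpy, scipy, OpenCV 4.12 (cv2) and the standard library are available. Lean on these libraries where they do the work, as an engineer would, in place of code of your own. Each camera call takes 0.05 s, during which the arm holds its last target. There are 200 camera calls.

## Working session

There is one attempt and no reset: what is moved stays moved. The work goes in short steps, Python scripts to look and compute and a tool call to move; the robot and the scene stay as the last step left them, time stands still between calls to the robot, and variables do not carry over. Pictures are saved under pics/ and viewed, at most 10 in all, crops included, and the job is handed in when it is done.

Besides the shell and the picture viewer there is one more tool, called after "Emit:" as name(argument=value, ...) on one line, values as JSON. send_rows: Moves the arm, as the interface text tells. Its arguments: {"type":"object","properties":{"moves":{"type":"string"},"newtons":{"type":"number"}},"required":["moves"]}

```bash
mkdir -p pics
cat > h.py <<'E'
import numpy as np, cv2
from plant import ctrl
def cam(n):
    c=ctrl.read_camera(n); return c
def K(c):
    f=200/np.tan(np.radians(c["fovy"])/2)
    return np.array([[f,0,c["cx"]],[0,f,c["cy"]],[0,0,1.]]),np.array(c["distortion"],float)
def ray(c,u,v):
    k,d=K(c); p=cv2.undistortPoints(np.array([[[u,v]]],float),k,d)[0,0]
    E=np.array(c["extrinsics"]); return E[:3,3],E[:3,:3]@np.array([p[0],-p[1],-1])
def at(c,u,v,z):
    o,r=ray(c,u,v); return o+r*(z-o[2])/r[2]
def px(c,P):
    E=np.array(c["extrinsics"]);q=(np.atleast_2d(P)-E[:3,3])@E[:3,:3]*[1,-1,-1]
    k,d=K(c); return cv2.projectPoints(q,np.zeros(3),np.zeros(3),k,d)[0][:,0]
def save(c,n,box=None,s=1):
    im=c["image"][:,:,::-1]
    if box: im=im[box[1]:box[3],box[0]:box[2]]
    cv2.imwrite("pics/"+n,cv2.resize(im,None,fx=s,fy=s,interpolation=cv2.INTER_CUBIC))
E
python3 - <<'E'
from h import *
for n in("scene","top"):
    c=cam(n);save(c,n+"0.png",None,1.25);print(n,c["fovy"],c["distortion"],np.round(c["extrinsics"],3))
s=ctrl.get_state();print(s)
E
```

```text
scene 51.103586600104386 [0.00682719 0.         0.         0.         0.        ] [[ 0.702 -0.515  0.492  1.093]
 [ 0.712  0.525 -0.466 -0.517]
 [-0.018  0.677  0.735  0.89 ]
 [ 0.     0.     0.     1.   ]]
top 46.74284338357434 [-0.09792454  0.          0.          0.          0.        ] [[ 0.007  0.983 -0.185  0.35 ]
 [-1.     0.01   0.016  0.017]
 [ 0.017  0.185  0.983  1.177]
 [ 0.     0.     0.     1.   ]]
{'time': 0.1, 'qpos': array([-1.39598301e+00,  2.87124224e-01,  1.57808380e+00,  1.55474074e-05,
        1.27860582e+00, -1.49984940e-01]), 'dq': array([-1.25519557e-03, -2.02751416e-03, -4.49689206e-03,  1.39427868e-04,
       -1.63540111e-05, -1.15267946e-03]), 'joint_efforts': array([ 1.27673182e-03, -4.07294869e+01, -2.93698257e+01, -1.21851017e-04,
        3.39444006e-03, -4.74807308e-06]), 'eef_pos': array([ 0.21534224, -0.63910971,  0.24402523]), 'tcp_rot': array([ 9.86841972e-01,  1.61683916e-01, -6.34564833e-06, -1.11060312e-03]), 'contact_force': array([ 0.69034203, -0.61689302, -0.11848848]), 'wrist_torque': array([-0.02027361,  0.02895456,  0.02000632]), 'finger_force': 0.0, 'opening': 0.9987161197802856}
```

View pics/scene0.png

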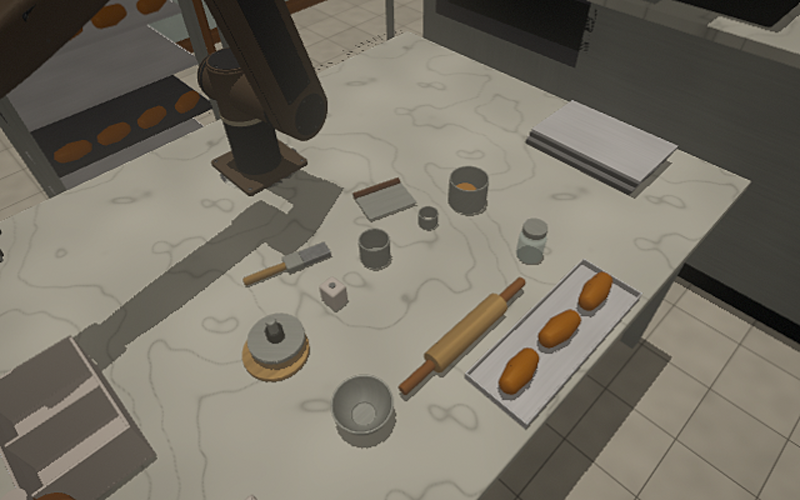

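View pics/top0.png

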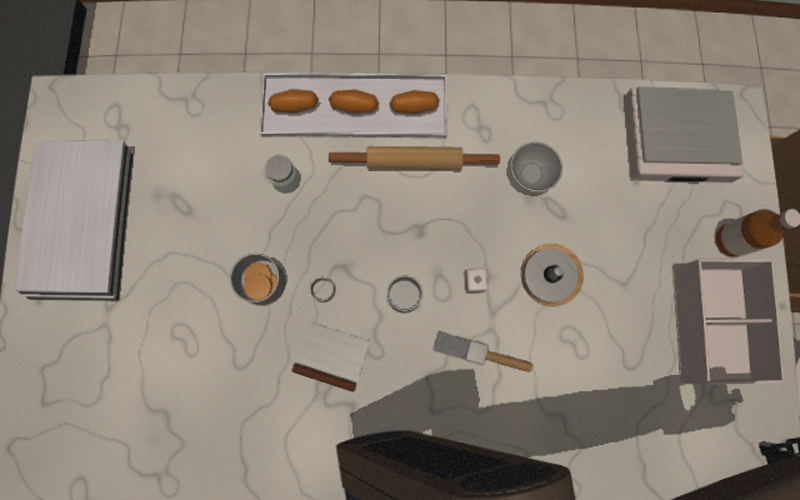

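The top view shows the lid pair at about (442,219) native and the wide tin at about (206,223). The timer, small tin and cutter lie between them. I'll enlarge both in each camera.

Run:
```python
from h import *
o=[]
for n,bs in(("top",[(410,185,480,255),(175,190,245,260)]),("scene",[(185,240,255,310),(340,120,410,190)])):
    c=cam(n)
    for b in bs:
        o.append(cv2.resize(c["image"][b[1]:b[3],b[0]:b[2],::-1],(290,290),interpolation=cv2.INTER_CUBIC))
cv2.imwrite("pics/crop1.png",np.vstack([np.hstack(o[:2]),np.hstack(o[2:])]))
```

```text
(no output)
```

View pics/crop1.png

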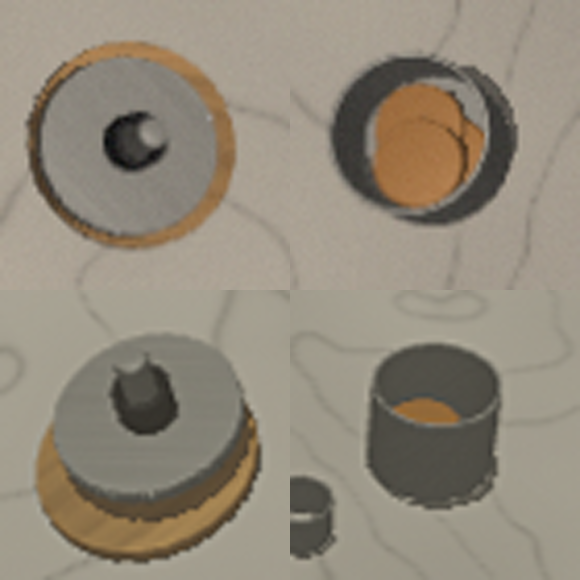

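```bash
cat >> h.py <<'E'
def circ(x,y,z,d):
    a=np.linspace(0,2*np.pi,73); return np.c_[x+d/2*np.cos(a),y+d/2*np.sin(a),0*a+z]
def overlay(c,P,cols,b,S):
    s=S/(b[2]-b[0]); im=cv2.resize(c["image"][b[1]:b[3],b[0]:b[2],::-1],None,fx=s,fy=s,interpolation=cv2.INTER_CUBIC)
    for p,col in zip(P,cols):
        q=(px(c,p)-[b[0],b[1]]+.5)*s
        cv2.polylines(im,[np.int32(np.round(q))],False,col,1)
    return im
E
python3 - <<'E'
from h import *
t=cam("top");s=cam("scene")
print("lid",at(t,440.5,219.9,.04),at(s,220.2,270.2,.04),"post",at(t,446.4,216.4,.092))
print("board",at(t,441.4,219.5,.012));print("tin",at(t,203.6,222.3,.075),at(s,374.5,141.9,.075))
L=(at(t,440.5,219.9,.04)+at(s,220.2,270.2,.04))/2;T=(at(t,203.6,222.3,.075)+at(s,374.5,141.9,.075))/2
print(L,T)
G,R,B=(0,255,0),(0,0,255),(255,0,0)
PL=[circ(*L[:2],.04,.11),circ(*L[:2],.064,.034),circ(*L[:2],.092,.019)];PT=[circ(*T[:2],.075,.096),circ(*T[:2],0,.096)]
cv2.imwrite("pics/ov1.png",np.vstack([np.hstack([overlay(t,PL,[G,R,B],(410,185,480,255),290),overlay(t,PT,[G,R],(175,190,245,260),290)]),
 np.hstack([overlay(s,PL,[G,R,B],(185,240,255,310),290),overlay(s,PT,[G,R],(340,120,410,190),290)])]))
E
```

```text
lid [ 0.51484114 -0.30404302  0.04      ] [ 0.5215696  -0.30776097  0.04      ] post [ 0.51588009 -0.30413917  0.092     ]
board [ 0.51996056 -0.31433569  0.012     ]
tin [0.49846248 0.27899215 0.075     ] [0.50203807 0.2801552  0.075     ]
[ 0.51820537 -0.305902    0.04      ] [0.50025027 0.27957367 0.075     ]
```

View pics/ov1.png

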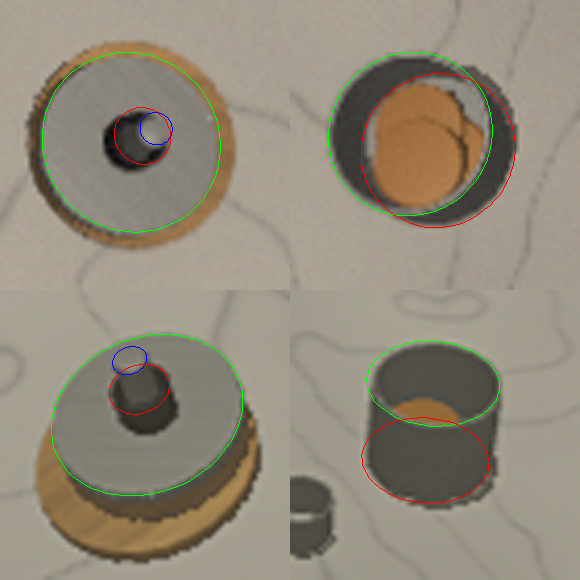

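The overlays fit to within 2–3 mm: the lid axis is near (0.517,-0.305) and the tin near (0.4995,0.2795). I'll approach in two stages, with the turn to world axes in the first.

Emit:
send_rows(moves="0 0 0.017 0.2 -0.11 0 1; 0 0 0.035 0.4 -0.22 0 1; 0 0 0.0517 0.6 -0.33 0 1; 0 0 0.0517 0.8 -0.44 0 1; 0 0 0.0517 0.98 -0.55 0 1; 0 0 0.0517 0.98 -0.55 0 1", newtons=80)

```text
time: 1.05
eef_pos: [0.3677, -0.4708, 0.2454]
tcp_rot: [1.0, 0.002, 0.0, -0.0]
contact_force: [-0.2, 0.5, 0.3]
opening: 1.0
finger_force: 0.0
```

Emit:
send_rows(moves="0 0 0 0.15 -0.166 0.0 1; 0 0 0 0.3 -0.332 0.1 1; 0 0 0 0.45 -0.498 0.2 1; 0 0 0 0.6 -0.664 0.3 1; 0 0 0 0.746 -0.83 0.4 1; 0 0 0 0.746 -0.83 0.5 1; 0 0 0 0.746 -0.83 0.5 1; 0 0 0 0.746 -0.83 0.5 1")

```text
time: 2.05
eef_pos: [0.5148, -0.3086, 0.146]
tcp_rot: [1.0, -0.001, 0.0, 0.0]
contact_force: [0.1, -1.2, 0.9]
opening: 1.002
finger_force: 0.0
```

Run:
```python
from h import *
t=cam("top");s=cam("scene");st=ctrl.get_state();print(st["eef_pos"],st["tcp_rot"])
p=st["eef_pos"]
G,R=(0,255,0),(0,0,255)
P=[circ(p[0],p[1],.092,.019),circ(.517,-.305,.04,.11)]
cv2.imwrite("pics/n2.png",np.hstack([overlay(t,P,[R,G],(400,175,490,265),390),overlay(s,P,[R,G],(175,215,265,305),390)]))
```

```text
[ 0.51518743 -0.30855765  0.14664792] [ 9.99998924e-01 -9.22101312e-04  8.08691086e-04  8.04207820e-04]
```

View pics/n2.png

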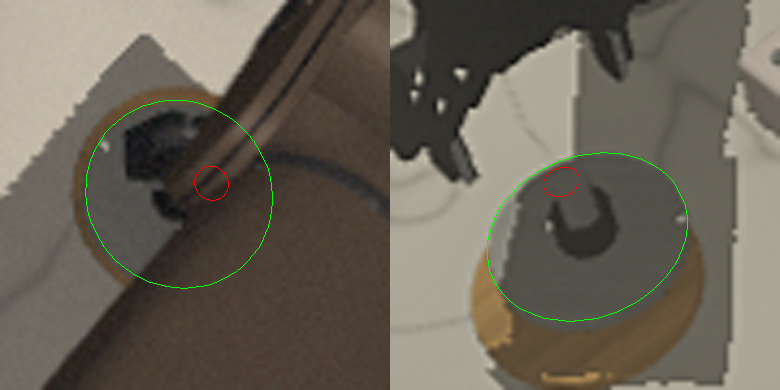

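Emit:
send_rows(moves="0 0 0 0.01 -0.0175 0 1; 0 0 0 0.01 -0.0175 0.1 1; 0 0 0 0.01 -0.0175 0.2 1; 0 0 0 0.01 -0.0175 0.28 1; 0 0 0 0.01 -0.0175 0.315 1; 0 0 0 0.01 -0.0175 0.315 1", newtons=40)

```text
time: 2.9
eef_pos: [0.5169, -0.3031, 0.0813]
tcp_rot: [1.0, -0.0, -0.001, -0.001]
contact_force: [0.1, 0.0, 0.4]
opening: 1.002
finger_force: 0.0
```

Emit:
send_rows(moves="0 0 0 0 0 0 0.4; 0 0 0 0 0 0 0; 0 0 0 0 0 0 -0.3; 0 0 0 0 0 0 -0.6; 0 0 0 0 0 0 -1; 0 0 0 0 0 0 -1; 0 0 0 0 0 0 -1; 0 0 0 0 0 0 -1; 0 0 0 0 0 0 -1")

```text
time: 4.03
eef_pos: [0.5176, -0.3039, 0.0828]
tcp_rot: [1.0, 0.0, 0.0, 0.001]
contact_force: [-0.5, -4.0, 2.4]
opening: 0.209
finger_force: 39.1
```

Emit:
send_rows(moves="0 0 0 0 0 0 -1; 0 0 0 0 0 0 -1; 0 0 0 0 0 -0.03 -1; 0 0 0 0 0 -0.08 -1; 0 0 0 0 0 -0.15 -1; 0 0 0 0 0 -0.25 -1; 0 0 0 0 0 -0.35 -1; 0 0 0 0 0 -0.45 -1; 0 0 0 0 0 -0.55 -1; 0 0 0 0 0 -0.62 -1; 0 0 0 0 0 -0.65 -1; 0 0 0 0 0 -0.65 -1", newtons=80)

```text
time: 5.52
eef_pos: [0.5173, -0.3034, 0.2125]
tcp_rot: [1.0, -0.0, 0.0, 0.0]
contact_force: [-0.1, 0.1, -5.2]
opening: 0.189
finger_force: 78.2
```

Run:
```python
from h import *
t=cam("top");s=cam("scene");st=ctrl.get_state();print(st["eef_pos"],st["tcp_rot"],st["opening"],st["contact_force"])
p=st["eef_pos"];z=p[2]-.0828+.04
G,R=(0,255,0),(0,0,255)
P=[circ(p[0],p[1],z,.11),circ(p[0],p[1],z-.012,.11)]
cv2.imwrite("pics/n3.png",np.hstack([overlay(t,P,[R,G],(400,165,490,255),390),overlay(s,P,[R,G],(165,175,255,265),390)]))
```

```text
[ 0.5168456  -0.30305561  0.21125823] [ 9.99999529e-01 -3.54380453e-05 -7.48412111e-04 -6.17140694e-04] 0.19354787090443307 [ 0.06763422 -0.25019886 -3.85388574]
```

View pics/n3.png

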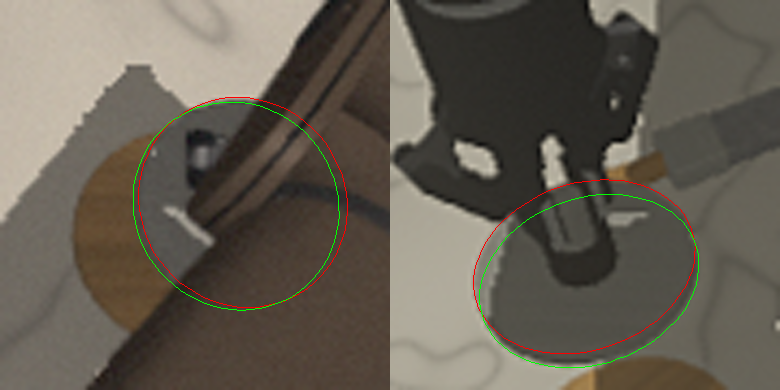

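The pair is lifted, level and nested, so I'll carry it across to the tin.

Emit:
send_rows(moves="0 0 0 0 -0.03 0 -1; 0 0 0 0 -0.1 0 -1; 0 0 0 0 -0.2 0 -1; 0 0 0 0 -0.3 0 -1; 0 0 0 0 -0.4 0 -1; 0 0 0 0 -0.5 0 -1; 0 0 0 0 -0.6 0 -1; 0 0 0 0 -0.7 0 -1; 0 0 0 0 -0.8 0 -1; 0 0 0 0 -0.9 0 -1; 0 0 0 0 -0.97 0 -1; 0 0 0 0 -1 0 -1")

```text
time: 7.12
eef_pos: [0.5173, -0.1025, 0.2124]
tcp_rot: [1.0, 0.0, 0.0, 0.0]
contact_force: [0.0, -0.4, -4.0]
opening: 0.195
finger_force: 78.4
```

Emit:
send_rows(moves="0 0 0 0 -0.03 0 -1; 0 0 0 0 -0.1 0 -1; 0 0 0 0 -0.2 0 -1; 0 0 0 0 -0.3 0 -1; 0 0 0 0 -0.4 0 -1; 0 0 0 0 -0.5 0 -1; 0 0 0 0 -0.6 0 -1; 0 0 0 0 -0.7 0 -1; 0 0 0 0 -0.8 0 -1; 0 0 0 0 -0.9 0 -1; 0 0 0 0 -0.97 0 -1; 0 0 0 0 -1 0 -1")

```text
time: 8.62
eef_pos: [0.5171, 0.0978, 0.2123]
tcp_rot: [1.0, 0.001, -0.0, 0.0]
contact_force: [0.5, 0.5, -5.0]
opening: 0.191
finger_force: 78.5
```

Emit:
send_rows(moves="0 0 0 -0.01 -0.03 0 -1; 0 0 0 -0.02 -0.1 0 -1; 0 0 0 -0.03 -0.2 0 -1; 0 0 0 -0.04 -0.3 0 -1; 0 0 0 -0.05 -0.4 0 -1; 0 0 0 -0.06 -0.5 0 -1; 0 0 0 -0.07 -0.6 0 -1; 0 0 0 -0.08 -0.7 0 -1; 0 0 0 -0.087 -0.8 0 -1; 0 0 0 -0.087 -0.87 0 -1; 0 0 0 -0.087 -0.91 0 -1; 0 0 0 -0.087 -0.91 0 -1")

```text
time: 10.12
eef_pos: [0.4999, 0.2789, 0.2122]
tcp_rot: [1.0, 0.0, -0.0, 0.0]
contact_force: [-0.4, 0.2, -3.9]
opening: 0.197
finger_force: 78.5
```

Run:
```python
from h import *
t=cam("top");s=cam("scene");st=ctrl.get_state();print(st["time"],st["eef_pos"],st["tcp_rot"],st["opening"],st["contact_force"],st["qpos"])
p=st["eef_pos"];z=p[2]-.0828+.04
G,R=(0,255,0),(0,0,255)
P=[circ(p[0],p[1],z,.11),circ(p[0],p[1],z-.012,.11),circ(.4995,.2795,.075,.096)]
cv2.imwrite("pics/n4.png",np.hstack([overlay(t,P,[R,G,(255,0,0)],(150,170,240,260),390),overlay(s,P,[R,G,(255,0,0)],(325,90,415,180),390)]))
```

```text
10.225 [0.49997635 0.2782528  0.21221975] [ 9.99999954e-01 -1.41833550e-04 -9.55483966e-05  2.51293449e-04] 0.1953689804618369 [ 0.61432329 -0.34703943 -3.63196232] [ 3.30749849e-01  9.13053628e-02  1.86417607e+00 -4.45758299e-04
  1.18645527e+00  1.90199705e+00]
```

View pics/n4.png

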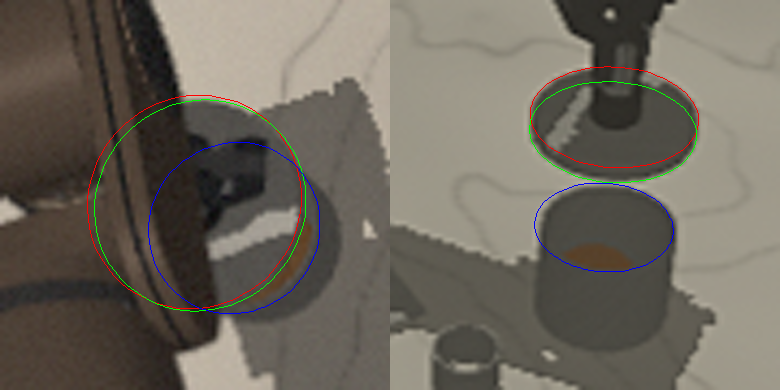

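The lid and tin axes agree within about 1 mm. I'll lower slowly until just short of seating.

Emit:
send_rows(moves="0 0 0 0 -0.006 0.03 -1; 0 0 0 0 -0.006 0.08 -1; 0 0 0 0 -0.006 0.14 -1; 0 0 0 0 -0.006 0.2 -1; 0 0 0 0 -0.006 0.25 -1; 0 0 0 0 -0.006 0.29 -1; 0 0 0 0 -0.006 0.32 -1; 0 0 0 0 -0.006 0.34 -1; 0 0 0 0 -0.006 0.36 -1; 0 0 0 0 -0.006 0.37 -1; 0 0 0 0 -0.006 0.37 -1")

```text
time: 11.6
eef_pos: [0.4999, 0.2798, 0.1383]
tcp_rot: [1.0, -0.0, -0.0, 0.0]
contact_force: [0.3, -0.3, -4.1]
opening: 0.192
finger_force: 78.5
```

Emit:
send_rows(moves="0 0 0 0 0 0.01 -1; 0 0 0 0 0 0.015 -1; 0 0 0 0 0 0.02 -1; 0 0 0 0 0 0.02 -1")

```text
time: 12.1
eef_pos: [0.4998, 0.2798, 0.1342]
tcp_rot: [1.0, -0.0, -0.0, 0.0]
contact_force: [0.0, 0.1, -4.1]
opening: 0.187
finger_force: 78.5
```

Emit:
send_rows(moves="0 0 0 0 0 0.005 -1; 0 0 0 0 0 0.008 -1; 0 0 0 0 0 0.01 -1; 0 0 0 0 0 0.01 -1")

```text
time: 12.6
eef_pos: [0.4999, 0.2798, 0.1323]
tcp_rot: [1.0, -0.0, -0.0, 0.0]
contact_force: [0.0, -0.8, -4.1]
opening: 0.195
finger_force: 78.5
```

Emit:
send_rows(moves="0 0 0 0 0 0.003 -1; 0 0 0 0 0 0.005 -1; 0 0 0 0 0 0.005 -1")

```text
time: 12.98
eef_pos: [0.5002, 0.2798, 0.1321]
tcp_rot: [1.0, 0.0, 0.0, 0.0]
contact_force: [-1.9, -1.7, 0.8]
opening: 0.193
finger_force: 79.1
```

Emit:
send_rows(moves="0 0 0 0 0 0.003 -1; 0 0 0 0 0 0.005 -1; 0 0 0 0 0 0.005 -1")

```text
time: 13.35
eef_pos: [0.5004, 0.2799, 0.1318]
tcp_rot: [1.0, -0.0, 0.0, -0.0]
contact_force: [-3.5, -3.1, 5.8]
opening: 0.19
finger_force: 79.7
```

Contact came at the expected seating height. I'll ease the push and release gradually.

Emit:
send_rows(moves="0 0 0 0 0 -0.004 -1; 0 0 0 0 0 -0.004 -1; 0 0 0 0 0 -0.004 -1; 0 0 0 0 0 -0.004 -0.5; 0 0 0 0 0 -0.004 -0.4; 0 0 0 0 0 -0.004 -0.2; 0 0 0 0 0 -0.004 0; 0 0 0 0 0 -0.004 0.4; 0 0 0 0 0 -0.004 1; 0 0 0 0 0 -0.004 1; 0 0 0 0 0 -0.004 1; 0 0 0 0 0 -0.004 1", newtons=20)

```text
time: 14.85
eef_pos: [0.4999, 0.2798, 0.1311]
tcp_rot: [1.0, -0.0, 0.0, -0.0]
contact_force: [-0.3, -0.2, -0.1]
opening: 1.002
finger_force: 0.0
```

Run:
```python
from h import *
t=cam("top");s=cam("scene");st=ctrl.get_state();print(st["time"],st["eef_pos"],st["tcp_rot"],st["opening"],st["contact_force"])
p=[.5,.28]
G,R,B=(0,255,0),(0,0,255),(255,0,0)
P=[circ(*p,.089,.11),circ(*p,.077,.11),circ(*p,0.,.096),circ(*p,.113,.034),circ(*p,.141,.019)]
cv2.imwrite("pics/n5.png",np.hstack([overlay(t,P,[R,G,B,G,R],(165,180,255,270),390),overlay(s,P,[R,G,B,G,R],(330,95,420,185),390)]))
```

```text
14.95 [0.49993176 0.27982118 0.131156  ] [ 9.99999999e-01 -3.19599409e-06  2.83133237e-05 -2.80417722e-05] 1.002488188566667 [-0.66422773 -0.4500354  -0.36102155]
```

View pics/n5.png

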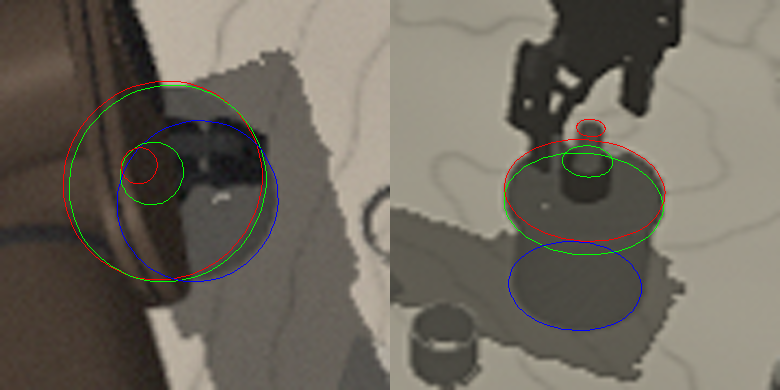

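Seated and level, with the cover still nested. Next I'll lower onto the collar and grip it.

Emit:
send_rows(moves="0 0 0 0 0 0.03 1; 0 0 0 0 0 0.06 1; 0 0 0 0 0 0.09 1; 0 0 0 0 0 0.11 1; 0 0 0 0 0 0.122 1; 0 0 0 0 0 0.122 1; 0 0 0 0 0 0.122 1")

```text
time: 15.82
eef_pos: [0.5001, 0.2799, 0.107]
tcp_rot: [1.0, -0.0, 0.0, -0.0]
contact_force: [0.5, 1.4, -0.7]
opening: 1.004
finger_force: 0.0
```

Emit:
send_rows(moves="0 0 0 0 0 0 0.4; 0 0 0 0 0 0 0.2; 0 0 0 0 0 0 0; 0 0 0 0 0 0 -0.15; 0 0 0 0 0 0 -0.3; 0 0 0 0 0 0 -0.5; 0 0 0 0 0 0 -0.7; 0 0 0 0 0 0 -1; 0 0 0 0 0 0 -1; 0 0 0 0 0 0 -1")

```text
time: 17.08
eef_pos: [0.5, 0.2798, 0.1069]
tcp_rot: [1.0, -0.0, 0.0, 0.0]
contact_force: [0.3, -0.5, 1.0]
opening: 0.375
finger_force: 20.6
```

Emit:
send_rows(moves="0 0 0 0 0 0 -1; 0 0 0 0 0 0 -1; 0 0 0 0 0 -0.01 -1; 0 0 0 0 0 -0.025 -1; 0 0 0 0 0 -0.04 -1; 0 0 0 0 0 -0.04 -1", newtons=45)

```text
time: 17.82
eef_pos: [0.5, 0.2799, 0.1149]
tcp_rot: [1.0, -0.0, 0.0, -0.0]
contact_force: [-0.5, -0.0, -1.6]
opening: 0.366
finger_force: 44.7
```

Force is −1.6 N, which is the cover's weight alone. I'll continue straight up.

Emit:
send_rows(moves="0 0 0 0 0 -0.03 -1; 0 0 0 0 0 -0.07 -1; 0 0 0 0 0 -0.12 -1; 0 0 0 0 0 -0.17 -1; 0 0 0 0 0 -0.22 -1; 0 0 0 0 0 -0.27 -1; 0 0 0 0 0 -0.32 -1; 0 0 0 0 0 -0.37 -1; 0 0 0 0 0 -0.42 -1; 0 0 0 0 0 -0.46 -1; 0 0 0 0 0 -0.48 -1; 0 0 0 0 0 -0.48 -1")

```text
time: 19.32
eef_pos: [0.5, 0.2798, 0.211]
tcp_rot: [1.0, -0.0, 0.0, -0.0]
contact_force: [0.2, 0.6, -1.4]
opening: 0.373
finger_force: 44.7
```

Emit:
send_rows(moves="0 0 0 0 0 0 -1; 0 0 0 0 0 0 -1; 0 0 0 0 0 0 -1; 0 0 0 0 0 0 -1")

```text
time: 19.82
eef_pos: [0.4999, 0.2798, 0.2106]
tcp_rot: [1.0, -0.0, -0.0, 0.0]
contact_force: [0.4, -0.7, -1.5]
opening: 0.372
finger_force: 44.7
```

Run:
```python
from h import *
s=cam("scene");st=ctrl.get_state();print(st["time"],st["eef_pos"],st["opening"],st["contact_force"],st["finger_force"])
p=[.5,.28]
G,R,B=(0,255,0),(0,0,255),(255,0,0)
P=[circ(*p,.085,.098),circ(*p,.075,.096),circ(*p,.141,.019)]
cv2.imwrite("pics/n6.png",overlay(s,P,[R,B,G],(325,65,425,185),500))
```

```text
19.875 [0.49987856 0.27980072 0.21060523] 0.36915432730364955 [-0.50575487 -0.20319221 -1.49962457] 44.73153271234423
```

View pics/n6.png

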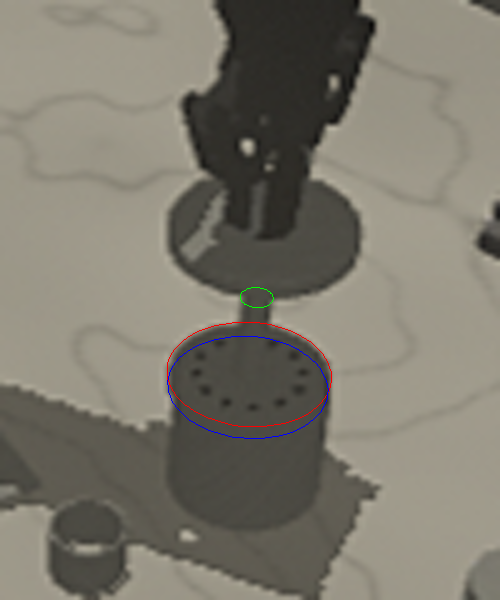

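The vented lid is seated level on the tin, and the cover is held level above the post: its origin is at about 0.18 m and the post top at 0.141 m. Handing in.

```bash
python3 -c "
from plant import ctrl
print(ctrl.sign_off())"
```

```text
the job is handed in; nothing more can be done
None
```

The job is handed in: the vented lid sits level on the wide tin and the arm is holding the cover level above the post, about 20 s into the 54 s limit; the hand-in returned no verdict.

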